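Check a brick slip and hold it over its place in the sample panel

ROBOT

A 6-joint arm with a two-finger parallel gripper is mounted at the origin on the work surface. World frame = base frame: x ahead of the robot, y to its left, z up, the work surface at z = 0. Lengths are in m, angles in rad, forces in N, time in s.
With the tool pointing down it reaches from about 0.375 to 0.9 m from the base axis. Payload 3.1 kg.
Tool frame: the origin (TCP) lies midway between the tips of the shut fingers; the grasp point (between the pads) lies 19 mm behind it; z points along the fingers, y is the line along which they close (so a half turn about z gives the same grasp; the last joint's range is limited). The gripper opens to 85 mm and grips with 20 to 120 N. Pads are 22 mm wide; open, the fingers measure 114 mm over their backs; the gripper's body (76 mm by 85 mm) begins 54 mm behind the grasp point. The pads swing forward as they close: fully open they stand 13 mm farther back than shut.
Start: joints at [-1.288, 0.527, 1.433, -0, 1.181, -0.178], TCP at [0.278, -0.56, 0.231] pointing down, gripper open.
Joint ranges: [-3.08, 3.08], [-0.75, 2.2], [0.22, 2.44], [-1.43, 4.57], [0, 2.65], [-2.85, 2.85]. Speed limits (rad/s): [2.79, 2.79, 3.14, 3.14, 3.14, 3.14].

INTERFACE

Orientations are given as a unit quaternion [x, y, z, w].
In Python, from station import manip gives the robot as it stands.
- The arm moves only by the tool step_arm, never from a script. Its argument "targets" is text: rows parted by semicolons, each of 4 numbers parted by spaces: the shift along the tool's x, y, z in mm, then the turn about the tool's z in degrees. A call has 1 to 12 rows; each row is the pose to reach, as a shift and turn from the pose commanded when the call began, along the tool's axes at that moment; what a row does not reach only later rows make up. A row lasts 1/10 s, in which the tool goes at most 50 mm and 8.59 degrees, less where a joint would pass 70% of its speed; a pose out of reach is approached as far as the arm can. A call with a gripper value outside its range is refused whole. "gripper" is the closure, from 0 (fully open) to 1 (shut), set as the call begins (left out, the last holds). The fingers move at their own pace and stop on an object; "squeeze" is the grip in N (left out, the last holds). Time passes only in rows, so rows that repeat a pose let the fingers close. It gives the time, the measured TCP pose, the force, the opening and the grip force at its end, in the units of the state.
- manip.sense(): the state, without advancing time (a new reading comes with each control period).
- manip.snapshot(name): name is "scene" or "top" or "wrist"; returns the picture (400x640x3 uint8, red, green, blue); there is no depth.
- manip.get_calibration(name): a dict with "fov_y" (degrees; the focal length in pixels is half the picture's height over the tangent of half this angle, whatever the lens; pixels are square), "cx", "cy" (the principal point, pixels), "extrinsics" (4x4, takes a point from camera to world coordinates); the wrist camera has in their place "tool_from_camera" (4x4, takes a point from camera to tool coordinates, whose origin is the TCP and whose axes are the flange's). Camera axes: x right, y down, z forward; pixel columns grow to the right and rows downward; lengths in m; the calibration is good to about 2 mm. A picture is of the moment at which its call begins: read the wrist's pose just before it. get_calibration takes no time and is no camera call.
- manip.sign_off(): hands the job in; it is judged then, once.
Trained networks look in the newest picture that a camera, given by its name, has taken for a name from the list of things; names that differ only in an ending like _2 or _b are one class to them, and where a whole thing is asked for, a point or a joint stands for the part that bears it (a point fixed in the world has none). Each returns a list of dicts, best first, with "p" (0 to 1); they miss things now and then, are a little off and sometimes report something else, mostly with a low value. They report only what shows in the picture. A call takes as long as a camera call. They do not tell look-alikes from the thing itself.
- manip.recognise(camera, query): "position" ([column, row] in pixels, amid what is visible of it).
- manip.masks_of(camera, query): "pixels" (400x640 bool, what is visible of it) and "position" ([column, row] in pixels, amid what is visible of it).
- manip.mark_of(camera, query): "position" ([column, row] in pixels: a listed point, or the origin of a listed thing).
The state is a dict: "t": time; "q": joint angles; "qd": joint speeds; "tau": joint torques, N m; "tcp_pos": TCP position; "tool_rot": TCP orientation; "force": force on the tool from outside, world axes, zero at the start; "ft_torque": the same for the moment, N m; "finger_gap": opening from 0.0 (shut) to 1.0 (fully open); "gripper_force": force on a finger pad.
Only numpy, scipy, OpenCV 4.12 (cv2) and the standard library are available. Lean on these libraries where they do the work, as an engineer would, in place of code of your own. Each camera call takes 0.05 s, during which the arm holds its last target. There are 200 camera calls.

TASK

Check the brick slip lying in the check nest: swing the toggle clamp over onto it so that it presses on the slip, then swing the clamp fully back open. Then pick up the slip, carry it over the row of bricks standing on edge, and finish holding it still and level about 2 cm above the long empty place in the middle course of the sample panel, centred and in line with it, without the slip touching the panel. Do not let go: the job ends with the slip held in the gripper, and the bricks and other things are left where they stand.

Things in the scene. Friction and masses are not known exactly. Their poses are not given: they have to be found in the camera images.
- slip: The brick slip: a plain brown clinker slab 160 x 50 x 25 mm (x, y, z), about 0.4 kg. Origin at the centre of its underside; x along its length, z up. It lies loose in the check nest, its underside 22 mm above the table and its top at 47 mm. Either long way round is right.
- nest: Fixed check nest: base plate 90 mm wide, x -95 to +150 mm, 8 thick. Origin on the table under the seat's middle; x along the slip towards the clamp. Two rest strips (20 x 50, tops at 22 mm) at x -62, +62; beside them 36 mm high pins at y -31, +31; end stop at x -86, 36 high. Between the strips the slip's sides are free, with 14 mm of air under it. Clamp cheeks, 29 wide, 61 high, at x 94 to 120.
- clamp (a joint): Toggle clamp angle, rad: 0 when its rubber foot rests on the slip, 1.6 fully open on its stop (as at the start). Turns about the nest's y axis; as it closes the knob swings up and over towards the nest's -x. Over-centre: either side of about 0.8 it sinks by its own weight, damped, onto the slip (pressing 2 to 3 N) or back to the open stop, and stays there.
- clamp_hinge (a point): Point on the clamp's hinge axis: x = 105 mm, y = 0, 52 mm high in the nest's frame. Its axes are the nest's; the hinge axis is y.
- clamp_knob (a point): Centre of the clamp's black ball knob, 28 mm across, on a 10 mm handle rod, 85 mm from the hinge. From the hinge, in the nest's x and z: (-60, +60) mm when closed, (+62, +58) when open, 85 straight up midway. The short arm with the foot (12 mm wide, 52 long) lies level over the slip's end when closed and stands upright when open.
- panel: Fixed sample panel lying on the table: pale board 200 mm wide (y), x -140 to +195, 10 thick, with three courses of brown slips along x, 50 mm wide, at y -60, 0, +60, faces 30 mm above the table. Origin on the table under the centre of the long empty place in the middle course (180 long, 70 wide between neighbours). The short empty corner at x above 120, y +60 is not the target.
- gap (a point): Centre of the long empty place, level with the faces of the neighbouring slips, 30 mm above the table. x along the course (the slip's length is to lie along it), z up.
- brick_near: The nearer of two loose terracotta bricks standing on edge in a row between nest and panel: 210 x 50 x 100 mm high, 1.9 kg. Origin at the centre of its underside, x along its length. To be carried over, not moved.
- brick_far: The farther brick of the row, the same size, about 214 mm beyond the near one along x. Not to be moved.
- mug: White mug, 80 mm across, 95 mm high, its handle sticking out some 30 mm, a bystander beyond the work. Origin under its centre.
- sample: Sand-coloured piece of brick 70 x 100 x 50 mm high, a bystander beyond the work. Origin under its centre.
Things that resemble listed ones, but are neither listed nor needed, are in the scene too. Leave any blue or purple look-alike of the brick_near alone.

How it is judged:
By the outcome, as a careful person would: the job done as asked, in the order asked, and still so for the second after the job is handed in, while the arm keeps its last pose, push and grip.
It also fails if it takes over 72 s, if anything falls off the work surface, if the arm or the gripper's body presses on something with over 40 N, if the wrist force passes 120 N, or if a joint passes its speed limit or range.

## Working session

There is one attempt and no reset: what is moved stays moved. The work goes in short steps, Python scripts to look and compute and a tool call to move; the robot and the scene stay as the last step left them, time stands still between calls to the robot, and variables do not carry over. Pictures are saved under pics/ and viewed, at most 10 in all, crops included, and the job is handed in when it is done.

Besides the shell and the picture viewer there is one more tool, called after ">>>" by a JSON object that holds its "fn" and its "kwargs". step_arm: Moves the arm, as the interface text tells. Its arguments: {"type":"object","properties":{"targets":{"type":"string"},"gripper":{"type":"number"},"squeeze":{"type":"number"}},"required":["targets"]}

```bash
mkdir -p pics; ls; cat > h.py <<'E'
import numpy as np, cv2
from station import manip
from scipy.spatial.transform import Rotation as R
def snap(n,f=None):
    p=manip.snapshot(n)
    if f: cv2.imwrite('pics/'+f,cv2.cvtColor(p,cv2.COLOR_RGB2BGR))
    return p
def cam(n):
    c=manip.get_calibration(n); f=200/np.tan(np.radians(c['fov_y'])/2)
    if n=='wrist':
        s=manip.sense(); T=np.eye(4); T[:3,:3]=R.from_quat(s['tool_rot']).as_matrix(); T[:3,3]=s['tcp_pos']
        E=T@np.array(c['tool_from_camera'])
    else: E=np.array(c['extrinsics'])
    return f,c['cx'],c['cy'],E
def ray(C,px,z):
    f,cx,cy,E=C; d=E[:3,:3]@np.array([(px[0]-cx)/f,(px[1]-cy)/f,1]); o=E[:3,3]
    return o+d*(z-o[2])/d[2]
def proj(C,P):
    f,cx,cy,E=C; p=E[:3,:3].T@(np.array(P)-E[:3,3]); return [cx+f*p[0]/p[2],cy+f*p[1]/p[2]]
E
python3 - <<'E'
from h import *
a=snap('scene','s1.png'); b=snap('top','t1.png')
for n in('scene','top'):
    C=cam(n);print(n,C[0],C[1:3],C[3].round(3).tolist(),{k:v for k,v in manip.get_calibration(n).items() if k!='extrinsics'})
    for q,z in [('slip',.022),('nest',0),('clamp_hinge',.052),('clamp_knob',.11),('panel',0),('gap',.03),('brick_near',0),('brick_far',0),('mug',0),('sample',0)]:
        print(q,[(np.round(r['position'],1).tolist(),round(r['p'],2),ray(C,r['position'],z)[:2].round(3).tolist()) for r in manip.mark_of(n,q)[:3]])
print(manip.sense())
E
```

```text
pics
scene 432.1772817888794 (320.1001722118712, 197.58940461883643) [[-0.727, 0.541, -0.423, 1.153], [0.687, 0.579, -0.44, 0.7], [0.007, -0.61, -0.792, 1.292], [0.0, 0.0, 0.0, 1.0]] {'fov_y': 49.66685589602678, 'cx': 320.1001722118712, 'cy': 197.58940461883643}
slip [([290.9, 156.4], 0.63, [0.418, -0.235])]
nest [([293.7, 166.3], 0.78, [0.432, -0.203])]
clamp_hinge [([273.1, 169.6], 0.73, [0.53, -0.207]), ([326.6, 195.5], 0.19, [0.467, 0.022])]
clamp_knob [([263.3, 173.6], 0.52, [0.597, -0.174]), ([294.0, 159.4], 0.52, [0.47, -0.151])]
panel [([372.3, 235.6], 0.76, [0.445, 0.233])]
gap [([375.8, 232.4], 0.97, [0.443, 0.243])]
brick_near [([307.0, 120.3], 0.94, [0.212, -0.365]), ([451.2, 267.6], 0.75, [0.345, 0.501]), ([328.4, 192.5], 0.62, [0.424, -0.012])]
brick_far [([282.7, 224.9], 0.89, [0.647, -0.018])]
mug [([281.2, 278.1], 0.56, [0.787, 0.14])]
sample [([239.5, 230.2], 0.91, [0.774, -0.106])]
top 433.5610663026176 (324.3745771125379, 197.98210864492702) [[-0.011, -0.999, 0.049, 0.429], [-1.0, 0.012, 0.006, 0.051], [-0.007, -0.049, -0.999, 1.446], [0.0, 0.0, 0.0, 1.0]] {'fov_y
[... 704 characters left out ...]
, [0.767, -0.115])]
{'t': 1.1, 'q': array([-1.28852588e+00,  5.27512540e-01,  1.43267931e+00,  1.42702525e-06,
        1.18142284e+00, -1.78502413e-01]), 'qd': array([-0.00054031,  0.00034063, -0.00052586,  0.00139557,  0.00016652,
        0.00100847]), 'tau': array([ 5.06528067e-04, -4.42335069e+01, -1.78422421e+01, -3.46949237e-04,
        9.06511887e-04, -2.61936819e-06]), 'tcp_pos': array([ 0.27792046, -0.5597875 ,  0.23130929]), 'tool_rot': array([ 9.73578287e-01,  2.28353497e-01,  8.78193782e-08, -1.10372492e-05]), 'force': array([ 0.02234294, -0.04622733,  0.66921404]), 'ft_torque': array([ 0.02704725, -0.01274199, -0.04477623]), 'gripper_force': 0.0, 'finger_gap': 1.0005545685103834}
```

```bash
python3 - <<'E'
import cv2
a=cv2.imread('pics/s1.png');b=cv2.imread('pics/t1.png')
cv2.imwrite('pics/t1c.png',cv2.resize(b[60:320,160:500],None,fx=2.3,fy=2.3,interpolation=3))
cv2.imwrite('pics/s1c.png',cv2.resize(a[100:340,180:500],None,fx=2.4,fy=2.4,interpolation=3))
E
```

```text
(no output)
```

View pics/t1c.png

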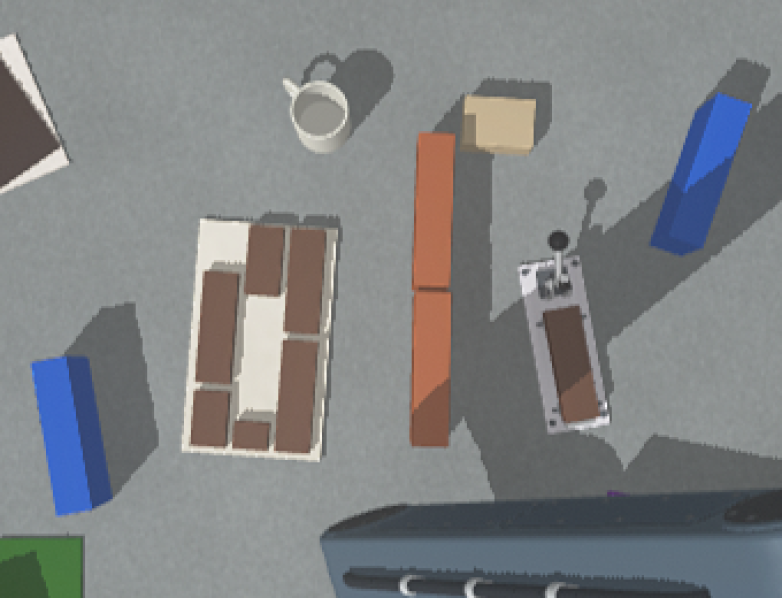

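View pics/s1c.png

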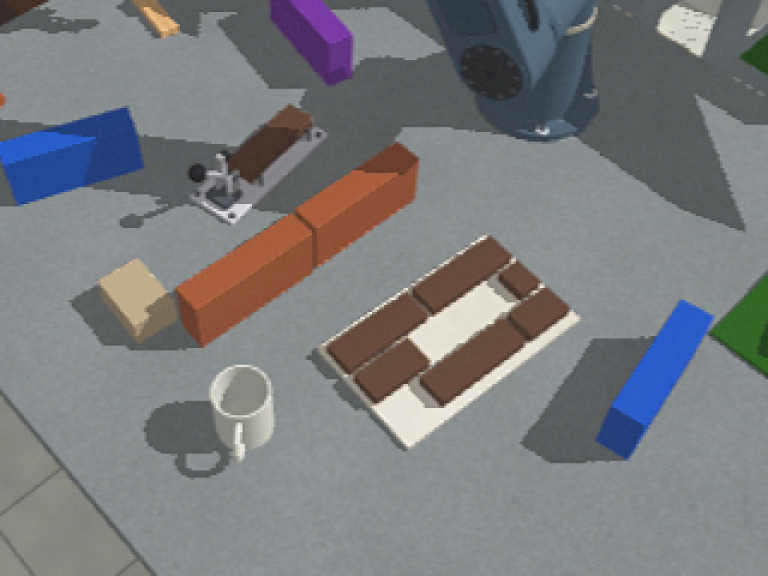

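Top view: the slip is in the nest on the right (about px 410,212), with the clamp open and its knob near (403,164). The terracotta row is in the middle (x≈348) and the panel is on the left, its gap at about (273,216). Look-alikes are the two blue bricks at (465,135) and (190,250) and a purple one by the base; the brown slips on the panel and the dark board at far left could pass for the slip. I choose the one in the nest.

```bash
python3 - <<'E'
from h import *
def rect(C,m,z):
    c=max(cv2.findContours(m.astype(np.uint8),0,1)[0],key=cv2.contourArea)[:,0]
    P=np.array([ray(C,p,z)[:2] for p in c]).astype(np.float32)
    r=cv2.minAreaRect(P*1000); b=cv2.boxPoints(r)
    e=[b[1]-b[0],b[2]-b[1]]; l=max(e,key=np.linalg.norm)
    y=np.degrees(np.arctan2(l[1],l[0])); y=(y+90)%180-90
    return np.round(r[0],1),np.round(sorted(r[1]),1),round(float(y),1)
for n in('top','scene'):
    snap(n); C=cam(n)
    for q,z in[('slip',.047),('nest',.008),('panel',.02),('brick_near',.1),('brick_far',.1)]:
        for r in manip.masks_of(n,q)[:4]: print(n,q,round(r['p'],2),np.round(r['position']),r['pixels'].sum(),*rect(C,r['pixels'],z))
    k=[r for r in manip.masks_of(n,'clamp_knob')]
    for r in k[:2]: print('knob',r['p'],r['position'])
p=snap('top')
# dark knob pixels
C=cam('top'); sub=p[150:180,385:415].astype(int); m=sub.max(2)<50; ys,xs=np.nonzero(m); c=(xs.mean()+385,ys.mean()+150); print(m.sum(),c,ray(C,c,.110))
E
```

```text
top slip 0.93 [408. 218.] 820 [ 431.  -208.8] [ 55.2 160.2] 9.5
top nest 0.92 [401. 197.] 1081 [ 480.5 -203.2] [ 90.1 281.9] 8.4
top panel 0.62 [274. 208.] 6084 [471.9 230.9] [201.6 333. ] -5.1
top brick_near 0.74 [465. 136.] 1581 [ 685.9 -379.2] [ 72.3 227.9] -20.8
top brick_near 0.6 [345. 217.] 1145 [427.2  -8.2] [ 52.8 207.5] -0.9
top brick_far 0.84 [345. 152.] 1130 [640.8 -16.1] [ 52.1 215.7] -3.1
top brick_far 0.67 [301. 109.] 662 [777.3 136.3] [ 78.4 106.6] 9.8
knob 0.69 [402.2, 171.6]
scene slip 0.85 [292. 159.] 479 [ 433.2 -202.2] [ 63.5 170.1] 9.2
scene nest 0.76 [280. 174.] 650 [ 459.  -219.2] [123.2 247.5] 7.4
scene panel 0.84 [366. 240.] 4827 [473.7 237. ] [202.8 344. ] -5.0
scene brick_near 0.96 [452. 258.] 1187 [368.5 495.8] [ 54.3 264.3] 9.9
scene brick_near 0.91 [210. 167.] 1501 [ 706.7 -352.8] [138.6 208.8] -21.0
scene brick_near 0.9 [332. 183.] 1316 [447.5  14.7] [106.4 252.7] -2.9
scene brick_near 0.68 [307. 108.] 993 [ 234.5 -327. ] [104.3 294.4] 77.8
scene brick_far 0.92 [280. 215.] 1650 [658.5   9.7] [105.6 237.6] -3.0
knob 0.64 [269.5, 169.7]
1 (np.float64(401.0), np.float64(161.0)) [ 0.60559963 -0.17886228  0.11      ]
```

>>> {"fn": "step_arm", "kwargs": {"targets": "34 -18 -3 1.4;68 -35 -5 2.8;102 -53 -8 4.2;136 -70 -11 5.6;170 -88 -15 7;203 -105 -18 8.4;237 -123 -21 9.8;271 -141 -24 11.2;305 -158 -27 12.7;339 -176 -30 14.1;373 -193 -30 15.5;406 -211 -30 16.9", "gripper": 0, "squeeze": 30}}

```text
t: 3.05
tcp_pos: [0.5488, -0.189, 0.2616]
tool_rot: [0.997, 0.082, 0.0, 0.0]
force: [0.9, 0.0, -0.2]
finger_gap: 1.001
gripper_force: 0.0
```

```bash
python3 - <<'E'
from h import *
s=manip.sense(); print(s['t'],s['tcp_pos'],s['qd'].round(2),s['q'].round(2))
C=cam('wrist'); p=snap('wrist','w1.png'); print(C[0],C[3].round(3).tolist())
for q,z in [('slip',.022),('nest',0),('clamp_hinge',.052),('clamp_knob',.11)]:
    print(q,[(np.round(r['position'],1).tolist(),round(r['p'],2),ray(C,r['position'],z)[:2].round(4).tolist()) for r in manip.mark_of('wrist',q)[:3]])
E
```

```text
3.05 [ 0.54880076 -0.18897584  0.26164137] [ 0.66  0.13 -0.23 -0.    0.1   0.9 ] [-0.52  0.43  1.51 -0.    1.2   0.88]
318.9067433670836 [[0.165, -0.948, -0.271, 0.617], [-0.986, -0.158, -0.046, -0.178], [0.0, 0.275, -0.961, 0.405], [0.0, 0.0, 0.0, 1.0]]
slip [([310.2, 253.6], 0.83, [0.4301, -0.2077])]
nest []
clamp_hinge [([311.9, 182.0], 0.8, [0.5333, -0.1926])]
clamp_knob [([315.3, 130.1], 0.79, [0.5955, -0.1852])]
```

View pics/w1.png

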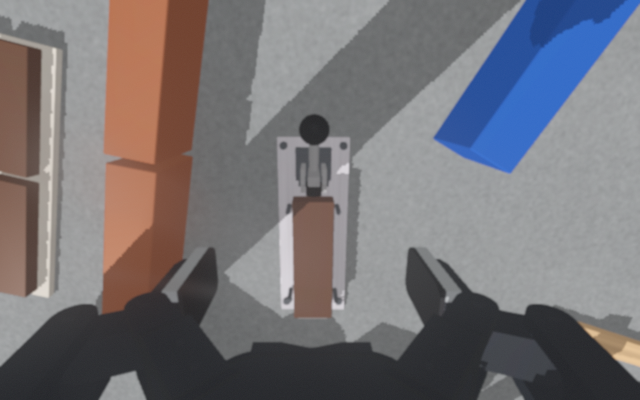

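The wrist view shows the clamp knob at (314,129), the slip running from (313,197) to (313,318), and the blue brick off to the right. The choice is confirmed. I'll measure again with the arm at rest.

>>> {"fn": "step_arm", "kwargs": {"targets": "0 0 0 0;0 0 0 0;0 0 0 0"}}

```text
t: 3.6
tcp_pos: [0.5473, -0.1912, 0.2614]
tool_rot: [0.997, 0.082, -0.0, 0.0]
force: [-0.5, 0.7, -0.3]
finger_gap: 1.0
gripper_force: 0.0
```

```bash
cat >> h.py <<'E'
def rect(C,m,z):
    c=max(cv2.findContours(m.astype(np.uint8),0,1)[0],key=cv2.contourArea)[:,0]
    P=np.array([ray(C,p,z)[:2] for p in c]).astype(np.float32)
    r=cv2.minAreaRect(P*1000); b=cv2.boxPoints(r)
    e=[b[1]-b[0],b[2]-b[1]]; l=max(e,key=np.linalg.norm)
    y=np.degrees(np.arctan2(l[1],l[0])); y=(y+90)%180-90
    return np.round(r[0],1),np.round(sorted(r[1]),1),round(float(y),1)
def totool(P):
    s=manip.sense(); return (R.from_quat(s['tool_rot']).inv().apply(np.array(P)-s['tcp_pos'])*1000).round(1)
def yaw():
    x=R.from_quat(manip.sense()['tool_rot']).as_matrix()[:,0]; return np.degrees(np.arctan2(x[1],x[0]))
def knob(C,p,box,z):
    x0,y0,x1,y1=box; m=p[y0:y1,x0:x1].max(2)<60
    n,l,st,ce=cv2.connectedComponentsWithStats(m.astype(np.uint8)); i=1+np.argmax(st[1:,4])
    c=ce[i]+[x0,y0]; P=ray(C,c,z); print('knob',st[i],c.round(1),P.round(4),totool(P)); return P
E
python3 - <<'E'
from h import *
C=cam('wrist'); p=snap('wrist','w2.png'); print(manip.sense()['tcp_pos'],yaw())
for r in manip.masks_of('wrist','slip')[:2]: print(r['p'],*rect(C,r['pixels'],.047))
for r in manip.masks_of('wrist','nest')[:2]: print(r['p'],*rect(C,r['pixels'],.008))
P=knob(C,p,(280,95,350,150),.110)
for q,z in [('slip',.022),('clamp_hinge',.052),('clamp_knob',.11)]:
    print(q,[(ray(C,r['position'],z)[:2].round(4).tolist()) for r in manip.mark_of('wrist',q)[:1]])
E
```

```text
[ 0.54735467 -0.19107227  0.26133994] 9.415932391760823
0.57 [ 433.8 -210.6] [ 49.9 164.8] 9.4
0.67 [ 472.6 -204. ] [ 90.9 271.6] 9.4
knob [ 18  18  29  29 649] [311.8 126.9] [ 0.5962 -0.1838  0.11  ] [ 49.2   1.1 151.3]
slip [[0.433, -0.2124]]
clamp_hinge []
clamp_knob [[0.5954, -0.185]]
```

>>> {"fn": "step_arm", "kwargs": {"targets": "25 0.5 10 0;49 1 30 0;49 1 60 0;49 1 90 0;49 1 115 0;49 1 138 0;49 1 155 0;49 1 166 0;49 1 171 0;49 1 171 0;49 1 171 0"}}

```text
t: 5.0
tcp_pos: [0.5969, -0.1835, 0.0911]
tool_rot: [0.997, 0.083, 0.001, 0.0]
force: [-0.2, 0.5, -0.0]
finger_gap: 0.999
gripper_force: 0.0
```

>>> {"fn": "step_arm", "kwargs": {"targets": "0 0 0 0;0 0 0 0;0 0 0 0;0 0 0 0;0 0 0 0;0 0 0 0;0 0 0 0;0 0 0 0", "gripper": 1, "squeeze": 25}}

```text
t: 5.8
tcp_pos: [0.5965, -0.1836, 0.0908]
tool_rot: [0.997, 0.083, 0.0, 0.0]
force: [-0.9, -1.9, 4.6]
finger_gap: 0.308
gripper_force: 24.5
```

```bash
python3 - <<'E'
from h import *
C=cam('wrist'); p=snap('wrist','w3.png'); s=manip.sense(); print(s['tcp_pos'],s['force'],s['ft_torque'],s['finger_gap']*85)
E
```

```text
[ 0.59649838 -0.18357048  0.09079325] [-1.49635463 -2.2355927   4.19889895] [-0.31514518  0.19624733  0.03653689] 26.29247197678929
```

View pics/w3.png

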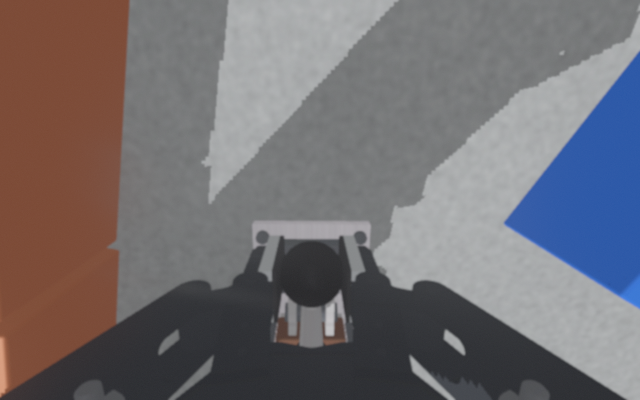

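>>> {"fn": "step_arm", "kwargs": {"targets": "-4 0 -4.2 0;-8.5 0 -8.1 0;-13.2 0 -11.6 0;-18.2 0 -14.9 0;-23.4 0 -17.7 0;-28.8 0 -20.2 0;-34.3 0 -22.4 0;-40 0 -24.1 0;-45.8 0 -25.4 0;-51.6 0 -26.4 0;-57.6 0 -26.9 0;-63.5 0 -27 0"}}

```text
t: 7.05
tcp_pos: [0.5334, -0.1938, 0.1177]
tool_rot: [0.997, 0.083, 0.0, 0.0]
force: [1.8, -2.1, 0.7]
finger_gap: 0.304
gripper_force: 25.0
```

>>> {"fn": "step_arm", "kwargs": {"targets": "-5.9 0 0.3 0;-11.8 0 1 0;-17.6 0 2.2 0;-23.4 0 3.7 0;-29 0 5.6 0;-34.4 0 8 0;-39.7 0 10.7 0;-44.8 0 13.7 0;-49.7 0 17.1 0;-54.3 0 20.8 0;-54.3 0 20.8 0"}}

```text
t: 8.15
tcp_pos: [0.4789, -0.2026, 0.0956]
tool_rot: [0.997, 0.083, -0.001, -0.0]
force: [-1.4, -4.9, 1.2]
finger_gap: 0.311
gripper_force: 26.3
```

>>> {"fn": "step_arm", "kwargs": {"targets": "0 0 0 0;0 0 0 0;0 0 0 0;0 0 0 0;0 0 0 0;0 0 0 0;0 0 0 0;0 0 0 0;0 0 0 0;0 0 0 0;0 0 0 0;0 0 0 0", "gripper": 0}}

```text
t: 9.35
tcp_pos: [0.4801, -0.2026, 0.0965]
tool_rot: [0.997, 0.083, -0.0, 0.0]
force: [-0.1, -0.6, -0.0]
finger_gap: 0.998
gripper_force: 0.0
```

```bash
python3 - <<'E'
from h import *
C=cam('wrist'); p=snap('wrist','w4.png'); q=snap('scene','s4.png'); s=manip.sense(); print(s['tcp_pos'],s['force'],s['finger_gap'])
knob(C,p,(250,200,370,330),.112)
cv2.imwrite('pics/c4.png',np.hstack([cv2.resize(cv2.imread('pics/s4.png')[110:230,220:360],(400,343),interpolation=3),cv2.resize(cv2.imread('pics/w4.png')[150:400,200:440],(360,343))]))
E
```

```text
[ 0.48006286 -0.20260268  0.0965178 ] [-0.160718   -0.44831506  0.11062395] 0.9958956245795012
knob [  62   48   29   57 1156] [325.8 275.4] [ 0.4766 -0.21    0.112 ] [ -4.6   6.7 -15.5]
```

View pics/c4.png

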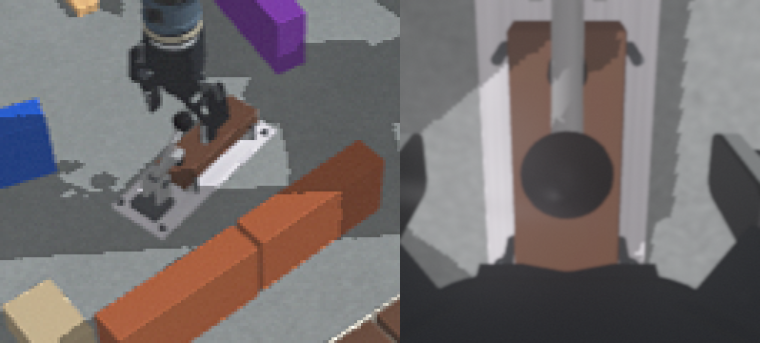

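The left half shows the clamp over, with its foot on the slip. In the wrist view the knob is at about (311,278), between the open fingers. I'll centre on it, which also gives it time to settle, and measure.

>>> {"fn": "step_arm", "kwargs": {"targets": "-2 0 2 0;-4 0 4 0;-4 0 4 0;-4 0 4 0;-4 0 4 0;-4 0 4 0;-4 0 4 0;-4 0 4 0"}}

```text
t: 10.25
tcp_pos: [0.4762, -0.2033, 0.0925]
tool_rot: [0.997, 0.083, 0.0, 0.0]
force: [0.3, 1.0, -0.6]
finger_gap: 0.995
gripper_force: 0.0
```

```bash
python3 - <<'E'
from h import *
C=cam('wrist'); p=snap('wrist','w5.png')
print(manip.sense()['tcp_pos'],[(r['position'],totool(ray(C,r['position'],.112)),r['p']) for r in manip.mark_of('wrist','clamp_knob')[:2]])
g=cv2.cvtColor(p,cv2.COLOR_RGB2GRAY); c=cv2.HoughCircles(cv2.GaussianBlur(g,(5,5),1)[200:340,250:380],cv2.HOUGH_GRADIENT,1,50,param1=80,param2=12,minRadius=22,maxRadius=40); print(c)
if c is not None: print(totool(ray(C,c[0,0,:2]+[250,200],.112)))
print([(ray(C,r['position'],.052)) for r in manip.mark_of('wrist','clamp_hinge')])
E
```

```text
[ 0.47616007 -0.20325285  0.09255755] [([311.8, 273.5], array([ -1.3,   0.4, -19.5]), 0.8)]
[[[61.5 73.5 32.4]]]
[ -1.3   0.3 -19.5]
[array([ 0.53288709, -0.19331124,  0.052     ])]
```

>>> {"fn": "step_arm", "kwargs": {"targets": "-1 0 0 0;-1 0 0 0;-1 0 0 0;-1 0 0 0;-1 0 0 0;-1 0 0 0;-1 0 0 0;-1 0 0 0;-1 0 0 0", "gripper": 1, "squeeze": 25}}

```text
t: 11.3
tcp_pos: [0.4751, -0.2033, 0.0926]
tool_rot: [0.997, 0.083, -0.0, -0.0]
force: [-0.7, 0.6, 3.7]
finger_gap: 0.306
gripper_force: 24.5
```

>>> {"fn": "step_arm", "kwargs": {"targets": "4.2 0 -4.2 0;8.8 0 -7.9 0;13.7 0 -11.3 0;18.8 0 -14.3 0;24.1 0 -17 0;29.5 0 -19.4 0;35.1 0 -21.3 0;40.9 0 -22.8 0;46.7 0 -24 0;52.6 0 -24.7 0;58.5 0 -25 0;64.4 0 -24.9 0"}}

```text
t: 12.5
tcp_pos: [0.5395, -0.1928, 0.1178]
tool_rot: [0.997, 0.083, 0.0, 0.0]
force: [-1.8, -1.9, 1.9]
finger_gap: 0.305
gripper_force: 25.2
```

>>> {"fn": "step_arm", "kwargs": {"targets": "6 0 0.5 0;11.8 0 1.5 0;17.6 0 2.8 0;23.3 0 4.5 0;28.8 0 6.7 0;34.2 0 9.2 0;39.4 0 12 0;44.4 0 15.3 0;49.1 0 18.8 0;53.6 0 22.7 0;56.7 0 25.9 0;56.7 0 25.9 0"}}

```text
t: 13.7
tcp_pos: [0.5957, -0.1837, 0.0911]
tool_rot: [0.997, 0.083, 0.001, 0.0]
force: [2.8, -2.1, 2.0]
finger_gap: 0.307
gripper_force: 26.7
```

>>> {"fn": "step_arm", "kwargs": {"targets": "0 0 0 0;0 0 0 0;0 0 0 0;0 0 0 0;0 0 0 0;0 0 0 0;0 0 0 0;0 0 0 0;0 0 0 0;0 0 0 0", "gripper": 0}}

```text
t: 14.7
tcp_pos: [0.5946, -0.1834, 0.0915]
tool_rot: [0.997, 0.083, -0.0, -0.0]
force: [0.6, -0.8, -0.4]
finger_gap: 1.001
gripper_force: 0.0
```

>>> {"fn": "step_arm", "kwargs": {"targets": "0 0 -20 0;0 0 -50 0;0 0 -80 0;-20 0 -105 0;-50 0 -120 0;-75 0 -120 0;-95 0 -120 0;-100 0 -120 0;-100 0 -120 0;-100 0 -120 0;-100 0 -120 0;-100 0 -120 0"}}

```text
t: 15.9
tcp_pos: [0.4967, -0.1999, 0.2113]
tool_rot: [0.997, 0.083, 0.0, 0.0]
force: [-1.1, 0.2, 0.2]
finger_gap: 0.998
gripper_force: 0.0
```

```bash
python3 - <<'E'
from h import *
C=cam('wrist'); p=snap('wrist','w6.png'); print(manip.sense()['tcp_pos'],yaw())
for r in manip.masks_of('wrist','slip')[:2]: 
    print(r['p'],*rect(C,r['pixels'],.047)); c=rect(C,r['pixels'],.047)[0]/1000; print(totool([*c,.047]))
print([(totool(ray(C,r['position'],.022)),r['p']) for r in manip.mark_of('wrist','slip')[:2]])
print([(ray(C,r['position'],.11),r['p']) for r in manip.mark_of('wrist','clamp_knob')[:2]])
E
```

```text
[ 0.49656326 -0.19982104  0.2112783 ] 9.539588498897094
0.78 [ 432.6 -210.3] [ 51.1 164.1] 9.1
[-64.6  -0.2 164.3]
0.35 [465.6  95.4] [ 11.5 283.3] -5.5
[  18.5 -296.2  164.3]
[(array([-6.520e+01,  1.000e-01,  1.893e+02]), 0.82), (array([ -29.4, -188.4,  189.3]), 0.51)]
[(array([ 0.59414169, -0.18373795,  0.11      ]), 0.84)]
```

View pics/w6.png

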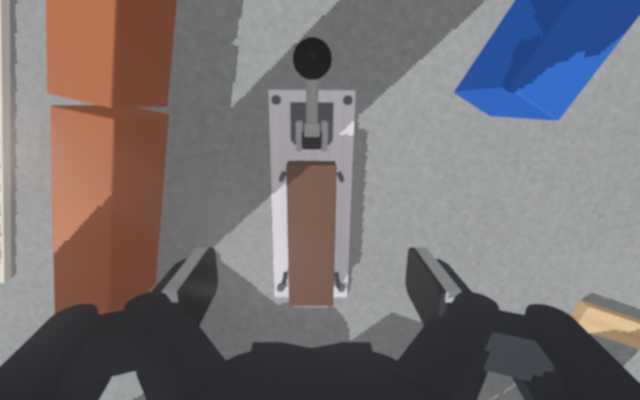

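The clamp is fully open again (knob at (312,58)), and the slip runs from (312,163) to (312,305), still in the nest. Descending to grasp.

>>> {"fn": "step_arm", "kwargs": {"targets": "-30 0 20 0;-60 0 45 0;-65.5 0 80 0;-65.5 0 115 0;-65.5 0 145 0;-65.5 0 165 0;-65.5 0 180 0;-65.5 0 191 0;-65.5 0 198 0;-65.5 0 198 0;-65.5 0 198 0"}}

```text
t: 17.2
tcp_pos: [0.4317, -0.211, 0.0139]
tool_rot: [0.997, 0.083, 0.0, 0.0]
force: [0.5, -0.5, 0.2]
finger_gap: 0.997
gripper_force: 0.0
```

>>> {"fn": "step_arm", "kwargs": {"targets": "0 0 0 0;0 0 0 0;0 0 0 0;0 0 0 0;0 0 0 0;0 0 0 0;0 0 0 0;0 0 0 0", "gripper": 1, "squeeze": 60}}

```text
t: 18.0
tcp_pos: [0.4317, -0.2109, 0.0143]
tool_rot: [0.997, 0.083, 0.0, 0.0]
force: [0.4, 0.9, 6.0]
finger_gap: 0.576
gripper_force: 63.9
```

>>> {"fn": "step_arm", "kwargs": {"targets": "0 0 -3 0;0 0 -8 0;0 0 -16 0;0 0 -30 0;0 0 -48 0;0 0 -70 0;0 0 -95 0;0 0 -120 0;0 0 -145 0;0 0 -165 0;0 0 -175 0;0 0 -175 0"}}

```text
t: 19.2
tcp_pos: [0.4317, -0.211, 0.1897]
tool_rot: [0.997, 0.083, 0.001, 0.001]
force: [0.3, 0.1, -4.1]
finger_gap: 0.579
gripper_force: 62.9
```

```bash
python3 - <<'E'
from h import *
s=manip.sense(); print(s['tcp_pos'],yaw(),s['force'],s['ft_torque'],s['finger_gap'])
C=cam('wrist'); p=snap('wrist','w7.png')
E
```

```text
[ 0.43170511 -0.21099809  0.18974713] 9.504632424480665 [ 0.2896588   0.06870875 -4.08644303] [ 0.00086866 -0.01055224  0.01886974] 0.5789278906458304
```

View pics/w7.png

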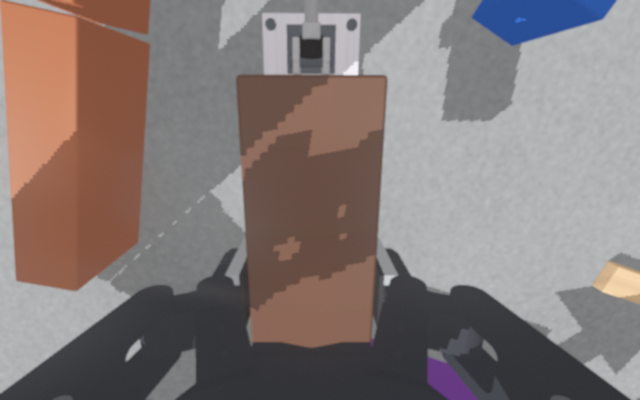

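The slip is held level; its front edge spans (238–386, 76) and the 4.1 N load matches its weight. Now carrying it over the row, with a stop beside the panel to measure.

>>> {"fn": "step_arm", "kwargs": {"targets": "2 -12 0 0.6;5 -37 0 1.8;9 -66 0 3.2;13 -95 0 4.6;17 -125 0 6.1;21 -155 0 7.5;25 -185 0 9;29 -215 0 10.5;33 -245 0 12;37 -273 0 13.3;39.5 -292 0 14.2;40 -297 0 14.5"}}

```text
t: 20.45
tcp_pos: [0.4202, 0.0905, 0.1872]
tool_rot: [0.999, -0.042, -0.002, -0.0]
force: [0.0, -0.6, -4.1]
finger_gap: 0.577
gripper_force: 63.2
```

>>> {"fn": "step_arm", "kwargs": {"targets": "0 0 0 0;0 0 0 0;0 0 0 0;0 0 0 0"}}

```text
t: 20.85
tcp_pos: [0.4219, 0.088, 0.1884]
tool_rot: [0.999, -0.044, -0.0, 0.0]
force: [-0.5, 0.2, -4.0]
finger_gap: 0.574
gripper_force: 63.2
```

```bash
python3 - <<'E'
from h import *
s=manip.sense(); print(s['tcp_pos'],yaw(),s['force'],s['finger_gap'])
C=cam('wrist'); p=snap('wrist','w8.png'); z=s['tcp_pos'][2]+.0327
for a in((238,76),(386,76),(312,76)): print(totool(ray(C,a,z)))
for r in manip.masks_of('wrist','panel')[:2]: print(r['p'],*rect(C,r['pixels'],.02))
print([(ray(C,r['position'],.03).round(4),r['p']) for r in manip.mark_of('wrist','gap')[:2]],[(ray(C,r['position'],0).round(4),r['p']) for r in manip.mark_of('wrist','panel')[:2]])
E
```

```text
[0.42188459 0.08799902 0.188405  ] -5.073369150363506 [-0.50389954  0.2446539  -3.96789086] 0.5738383200287139
[ 78.3 -23.5 -32.6]
[ 78.3  24.7 -32.6]
[ 78.3   0.6 -32.6]
0.73 [448.2 229.4] [196.1 284.1] -5.1
[(array([0.4444, 0.2345, 0.03  ]), 0.83)] [(array([0.4427, 0.2376, 0.    ]), 0.75)]
```

View pics/w8.png

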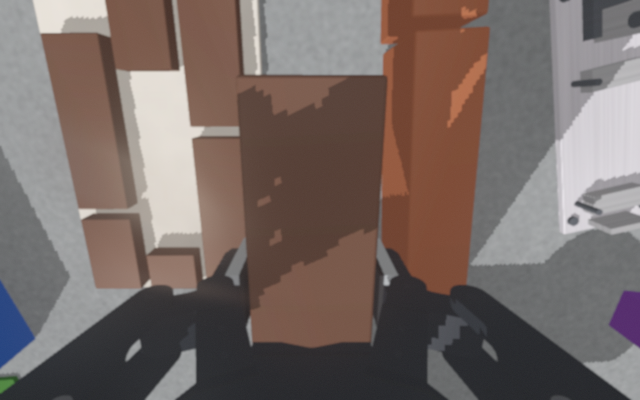

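The gap's pale strip lies between about (150,70) and (175,250), and the slip is still centred in the grip. The wrist estimate (0.444, 0.2345, −5.1°) agrees with the top view. Moving over it.

>>> {"fn": "step_arm", "kwargs": {"targets": "1 -12 0 0;2 -30 0 0;4 -52 0 0;5 -75 0 0;6 -97 0 0;8 -118 10 0;9 -135 25 0;9 -145 42 0;9 -148 60 0;9 -148 75 0;9 -148 85 0;9 -148 85 0"}}

```text
t: 22.25
tcp_pos: [0.4427, 0.2357, 0.1023]
tool_rot: [0.999, -0.043, -0.001, 0.0]
force: [-0.5, 0.7, -4.0]
finger_gap: 0.577
gripper_force: 63.3
```

>>> {"fn": "step_arm", "kwargs": {"targets": "0 0 0 0;0 0 0 0;0 0 0 0;0 0 0 0"}}

```text
t: 22.65
tcp_pos: [0.444, 0.2355, 0.1041]
tool_rot: [0.999, -0.044, 0.001, -0.0]
force: [0.1, -0.4, -4.2]
finger_gap: 0.574
gripper_force: 63.3
```

```bash
python3 - <<'E'
from h import *
s=manip.sense(); print(s['tcp_pos'],yaw(),s['force'],s['finger_gap'])
C=cam('wrist'); p=snap('wrist','w9.png'); snap('top','t9.png'); snap('scene','s9.png')
for n in('wrist','top','scene'):
  Cn=cam(n)
  print(n,[(ray(Cn,r['position'],.03).round(4),r['p']) for r in manip.mark_of(n,'gap')[:2]],[(*rect(Cn,r['pixels'],.02),round(r['p'],2)) for r in manip.masks_of(n,'panel')[:1]])
O=np.array([.444,.2345]); th=np.radians(-5.05); X=np.array([np.cos(th),np.sin(th)]);Y=np.array([-X[1],X[0]])
b=cv2.imread('pics/w9.png'); t=cv2.imread('pics/s9.png')
for img,Cn in((b,C),(t,cam('scene'))):
  q=[np.int32(np.round(proj(Cn,[*(O+X*x+Y*y),.03]))).tolist() for x,y in((-.09,-.035),(.09,-.035),(.09,.035),(-.09,.035))]
  cv2.polylines(img,[np.array(q)],True,(0,255,0),1)
  cv2.imwrite('pics/o9.png',img)if img is b else None
t=cv2.resize(t[150:310,290:450],(560,560),interpolation=3)
cv2.imwrite('pics/c9.png',np.hstack([t[:,:],]));cv2.imwrite('pics/m9.png',cv2.resize(np.hstack([b,cv2.resize(t,(400,400))]),(800,308)))
E
```

```text
[0.44403418 0.2354589  0.10413462] -5.012977485605395 [ 0.07343758 -0.39524588 -4.16973424] 0.573649546867373
wrist [] [(array([471.7, 231.5]), array([192.9, 208.8]), -5.0, 0.74)]
top [(array([0.4348, 0.2415, 0.03  ]), 0.87)] [(array([472.1, 230.8]), array([198.9, 332.5]), -4.7, 0.94)]
scene [(array([0.4451, 0.2454, 0.03  ]), 0.89)] [(array([474.2, 238. ]), array([205.2, 349.9]), -5.1, 0.88)]
```

View pics/m9.png

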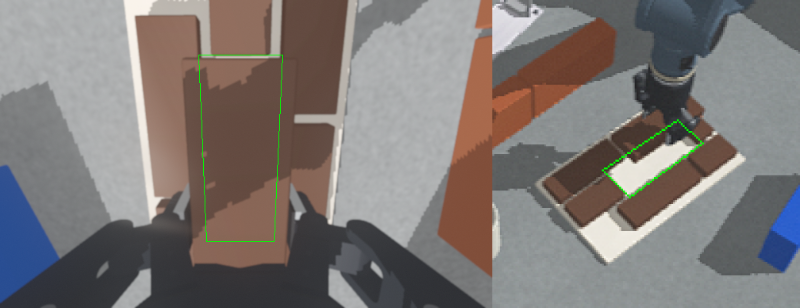

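>>> {"fn": "step_arm", "kwargs": {"targets": "0 0.5 6 0;0 1 14 0;0 1 24 0;0 1 34 0;0 1 43 0;0 1 50 0;0 1 55 0;0 1 59 0;0 1 61 0;0 1 61 0;0 1 61 0;0 1 61 0"}}

```text
t: 24.3
tcp_pos: [0.4438, 0.2345, 0.0428]
tool_rot: [0.999, -0.044, 0.0, -0.0]
force: [0.6, 0.2, -4.3]
finger_gap: 0.577
gripper_force: 63.4
```

```bash
python3 - <<'E'
from h import *
s=manip.sense(); print(s['tcp_pos'],yaw(),s['force'],s['ft_torque'],s['finger_gap'])
C=cam('wrist'); p=snap('wrist','w10.png'); snap('scene','s10.png'); snap('top','t10.png')
O=np.array([.444,.2345]); th=np.radians(-5.05); X=np.array([np.cos(th),np.sin(th)]);Y=np.array([-X[1],X[0]])
G=[[*(O+X*x+Y*y),.03] for x,y in((-.09,-.035),(.09,-.035),(.09,.035),(-.09,.035))]
S=[[*(np.array(s['tcp_pos'][:2])+X*x+Y*y),s['tcp_pos'][2]+.0327] for x,y in((-.08,-.025),(.08,-.025),(.08,.025),(-.08,.025))]
out=[]
for f,n,(x0,y0,x1,y1),k in(('w10','wrist',(200,20,440,170),2),('s10','scene',(300,160,440,300),3)):
  img=cv2.imread(f'pics/{f}.png')[y0:y1,x0:x1]; Cn=cam(n); img=cv2.resize(img,None,fx=k,fy=k,interpolation=2)
  for Q,c in((G,(0,255,0)),(S,(0,255,255))):
    q=np.int32([((np.array(proj(Cn,P))-[x0,y0]+.5)*k) for P in Q]); cv2.polylines(img,[q],True,c,1)
  out.append(cv2.resize(img,None,fx=300/img.shape[0],fy=300/img.shape[0]))
cv2.imwrite('pics/m10.png',np.hstack(out)); print(np.hstack(out).shape)
E
```

```text
[0.44378064 0.23451805 0.04283733] -4.9960881805356 [ 0.62234662  0.22945743 -4.29705953] [ 0.0175842  -0.01526836  0.02330007] 0.5767028159140746
(300, 780, 3)
```

View pics/m10.png

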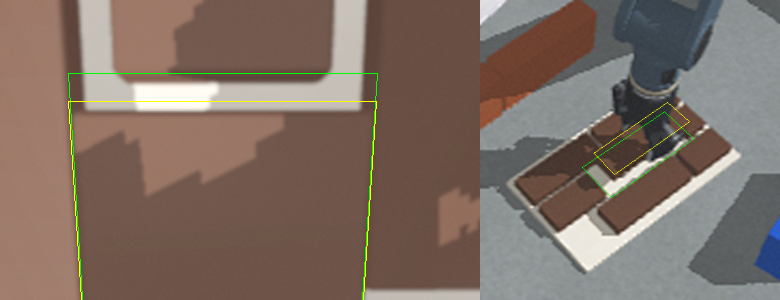

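In the wrist crop (left), the slip's front edge sits about 8–9 mm short of the neighbouring slip's edge, parallel to it and centred to within about 1 mm. In the scene crop (right), the slip hovers over the gap. I'll let it settle and hand in.

>>> {"fn": "step_arm", "kwargs": {"targets": "0 0 0 0;0 0 0 0;0 0 0 0;0 0 0 0;0 0 0 0"}}

```text
t: 24.95
tcp_pos: [0.4435, 0.2344, 0.0425]
tool_rot: [0.999, -0.044, -0.0, 0.0]
force: [-0.4, 0.3, -4.4]
finger_gap: 0.575
gripper_force: 63.4
```

```bash
python3 -c "
from h import *
s=manip.sense();print(s['t'],s['tcp_pos'],abs(s['qd']).max(),s['force'])
print(manip.sign_off())"
```

```text
24.95 [0.44352179 0.2344273  0.04247385] 0.0021565394774640525 [-0.36443799  0.34801762 -4.44882244]
the job is handed in; nothing more can be done
None
```

The job is handed in at 24.95 s: the clamp was closed onto the slip and swung fully back open, and the slip was carried over the bricks and is now held still and level about 2 cm above the long gap, centred to within roughly 2 mm by my measurements.

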